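Find the high spot of a plaster drum with a dial indicator

TASK

The plaster drum on the sculptor's turntable is out of round. Slide the dial indicator up on its slide until the drum has pressed its plunger in by about 5 mm, then turn the drum one full turn by its wooden handle while watching the indicator. Leave the highest spot of the rim right at the plunger, indicator still pressed on, so that it can be shaved; never drive the plunger to the end of its stroke, and leave the other things on the bench alone.

Things in the scene. Friction and masses are not known exactly. Their poses are not given: they have to be found in the camera images.
- axis (a point): Fixed point on the turntable's vertical axis, 95 mm above the bench. Iron head 152 mm across; white plaster drum on it, 70 to 130 mm above the bench, radius 85 mm but for two smooth symmetric bulges at unknown places, each over 30 to 45 degrees of rim: the high spot stands out about twice as far as the other, under 7 mm. A steel bar lies across its top (to 136 mm; centre nut to 144)
- wheel (a joint): Turning angle of drum and handle together, rad, grows counter-clockwise seen from above, no end stops. Takes about 0.35 N m and stays where it is left. It tells where the handle is, not the high spot: that differs from run to run
- grip: Upright wooden handle, spinning freely on its own pin, 60 mm from the turning axis: 28 mm thick, 60 mm tall (143 to 203 mm above the bench). Origin: centre of its underside. Grip it from above and lead it round in a circle; the drum goes with it
- grip_mid (a point): Centre of that wooden handle, half-way up (173 mm above the bench), 60 mm from the turning axis
- carriage_grip (a point): On the black square post (24 x 24 mm, 70 to 151 mm above the bench) at the rear of the indicator's carriage; the point is on its centre line, 126 mm above the bench. Its own -x axis points level along the slide to the drum, y across. The dial (86 mm across, top at 116 mm) stands centred 64 mm in front of it, on the drum side
- carriage (a joint): Travel of the carriage along its slide towards the drum, m: 0 fully back, 0.062 at the end. It slides with 9 N of friction and stays where it is left
- plunger (a joint): How far the plunger is pressed in, m: 0 free, 0.016 at its stop. Spring: 0.8 N when it starts to move, then 0.5 N more per mm. The dial (looking up) shows it: black pointer on white, towards the square post at 0, turning clockwise seen from above by 0.3 rad per mm; 17 ticks, one per mm
- plunger_tip (a point): Centre of the ball (10 mm across) at the plunger's end, 95 mm above the bench; it bears on the side of the drum, aimed within 5 mm at the turning axis. Thus it lies 90 mm from the axis when it touches the plain round part
- spray_jar_mid (a point): Bystander: centre of an amber glass jar with black cap, 68 mm across, 130 mm tall
- maquette_mid (a point): Bystander: centre of a small terracotta head study, 72 mm across, 122 mm tall
- loop_tool_mid (a point): Bystander: centre of the wooden shaft (130 x 12 x 12 mm) of a clay loop tool lying on the bench
Not all that is in view belongs to the job. What is shaped like the part that bears axis but blue or turquoise is not meant.

How it is judged:
By the outcome, as a careful person would: the job done as asked, in the order asked, and still so for the second after the job is handed in, with the robot touching nothing.
It also fails if it takes over 72 s, if anything falls off the work surface, if the arm or the gripper's body presses on something with over 40 N, if the wrist force passes 120 N, or if a joint passes its speed limit or range.

ROBOT

A 7-joint arm with a two-finger parallel gripper is mounted at the origin on the work surface. World frame = base frame: x ahead of the robot, y to its left, z up, the work surface at z = 0. Lengths are in mm, angles in rad, forces in N, time in s.
With the tool pointing down it reaches from about 350 to 775 mm from the base axis. Payload 3.1 kg.
Tool frame: the origin (TCP) lies on the centre line of the jaws, within the pads' length; the fingertips stand 25 mm ahead of it and the grasp point (between the pads) lies 6 mm ahead of it (manip.tip_reach is the distance from the TCP to the fingertips, in mm); z points along the fingers, y is the direction in which the jaws open and shut (so a half turn about z gives the same grasp; the last joint's range is limited). The gripper opens to 85 mm and grips with 20 to 120 N. Pads are 22 mm wide; open, the fingers measure 114 mm over their backs; the gripper's body (76 mm by 85 mm) begins 54 mm behind the grasp point. The pads swing forward as they close: fully open they stand 13 mm farther back than shut.
Start: joints at [-1.343, 0.311, 0.014, 1.512, -0.004, 1.319, -0.027], TCP at [146.568, 530.128, 221.304] pointing down, gripper open.
Joint ranges: [-2.7, 2.7], [-0.3, 1.91], [-1.27, 1.3], [0.12, 2.57], [-1.44, 4.58], [0.2, 2.03], [-3.05, 3.05]. Speed limits (rad/s): [2.79, 2.79, 3.14, 3.14, 3.14, 3.14, 3.14].

INTERFACE

Orientations are given as a unit quaternion [x, y, z, w].
In Python, from plant import manip gives the robot as it stands.
- The arm moves only by the tool arm_command, never from a script. Its argument "commands" is one flat list of numbers, 6 for each row, row after row: the shift along the tool's x, y, z in cm, then the turn, a rotation vector about the tool's x, y, z in rad. In form: [x, y, z, rx, ry, rz, x, y, z, rx, ry, rz, ...]. A call has 1 to 12 rows; each row is the pose to reach, as a shift and turn from the pose commanded when the call began, along the tool's axes at that moment; what a row does not reach only later rows make up. A row lasts 1/8 s, in which the tool goes at most 62.5 mm and 10.7 degrees, less where a joint would pass 70% of its speed; a pose out of reach is approached as far as the arm can. A call with a gripper value outside its range is refused whole. "fingers" is the finger opening in cm, from 0 to 8.54, set as the call begins (left out, the last holds). The fingers move at their own pace and stop on an object; "newtons" is the grip in N (left out, the last holds). Time passes only in rows, so rows that repeat a pose let the fingers close. It gives the time, the measured TCP pose, the force and the opening at its end, in the units of the state.
- manip.sense(): the state, without advancing time (a new reading comes with each control period).
- manip.snapshot(name): name is "scene" or "top" or "wrist"; returns the picture (480x640x3 uint8, blue, green, red); there is no depth.
- manip.camera_model(name): a dict with "camera_matrix" (3x3 intrinsics, pixels), "T" (4x4, takes a point from camera to world coordinates). Camera axes: x right, y down, z forward; pixel columns grow to the right and rows downward; lengths in mm; the calibration is good to about 2 mm. A picture is of the moment at which its call begins: read the wrist's pose just before it. camera_model takes no time and is no camera call; for the wrist camera it gives the pose at the moment of the call.
- manip.sign_off(): hands the job in, once; it reports no verdict.
The state is a dict: "t": time; "qpos": joint angles; "qd": joint speeds; "joint_torque": joint torques, N m; "tool_pos": TCP position; "tcp_rot": TCP orientation; "force": force on the tool from outside, world axes, zero at the start; "torque": the same for the moment, N m; "gripper_width": opening from 0.0 (shut) to 1.0 (fully open).
Only numpy, scipy, OpenCV 4.12 (cv2) and the standard library are available. Lean on these libraries where they do the work, as an engineer would, in place of code of your own. Each camera call takes 0.05 s, during which the arm holds its last target.

## Working session

There is one attempt and no reset: what is moved stays moved. The work goes in short steps, Python scripts to look and compute and a tool call to move; the robot and the scene stay as the last step left them, time stands still between calls to the robot, and variables do not carry over. Pictures are saved under pics/ and viewed, and the job is handed in when it is done.

Besides the shell and the picture viewer there is one more tool, called after "Emit:" as name(argument=value, ...), one argument or row to a line, values as JSON. arm_command: Moves the arm, as the interface text tells. Its arguments: {"type":"object","properties":{"commands":{"type":"array","items":{"type":"number"}},"fingers":{"type":"number"},"newtons":{"type":"number"}},"required":["commands"]}

```bash
ls; mkdir -p pics
python3 - <<'E'
from plant import manip
import cv2
print(manip.sense())
for n in("scene","top","wrist"):
    m=manip.camera_model(n); print(n,m)
    cv2.imwrite(f"pics/{n}0.png",manip.snapshot(n))
E
```

```text
pics
{'t': 0.0, 'qpos': array([-1.34269254,  0.31174698,  0.01399074,  1.51308348, -0.0043787 ,
        1.31915838, -0.02718009]), 'qd': array([ 0.00065215, -0.002796  ,  0.00109706,  0.00013077, -0.00165943,
        0.00046132,  0.00034644]), 'joint_torque': array([-4.84422264e-05, -3.79903078e+01,  1.45785883e-01, -2.30590528e+01,
        1.21739408e-02,  1.33723591e-02, -1.07036249e-05]), 'tool_pos': array([146.39447496, 529.37974132, 220.19871712]), 'tcp_rot': array([ 1.34441918e-01,  9.90920770e-01, -1.17860649e-03, -1.00771671e-04]), 'force': array([ 0.7725192 , -0.28040441,  0.51968839]), 'torque': array([ 0.01359655,  0.017036  , -0.01630793]), 'gripper_width': 0.9958849469753683}
scene {'camera_matrix': array([[554.84207199,   0.        , 320.00662125],
       [  0.        , 554.84207199, 236.56383   ],
       [  0.        ,   0.        ,   1.        ]]), 'T': array([[ 9.67264237e-01, -2.20081384e-01,  1.26349040e-01,
         4.07906523e+02],
       [-2.53533076e-01, -8.16495172e-01,  5.18706673e-01,
        -6.53250673e+02],
       [-1.09943007e-02, -5.33760075e-01, -8.455
[... 473 characters left out ...]
],
       [ 1.13051457e-02, -1.26163625e-01, -9.91945025e-01,
         1.69956151e+03],
       [ 0.00000000e+00,  0.00000000e+00,  0.00000000e+00,
         1.00000000e+00]])}
wrist {'camera_matrix': array([[363.52909126,   0.        , 315.90169734],
       [  0.        , 363.52909126, 237.06407181],
       [  0.        ,   0.        ,   1.        ]]), 'T': array([[ 2.66654295e-01,  9.12304208e-01,  3.10799806e-01,
         6.72549292e+01],
       [ 9.63790541e-01, -2.51802568e-01, -8.77682154e-02,
         5.51813866e+02],
       [-1.81112289e-03,  3.22949685e-01, -9.46414402e-01,
         3.72950534e+02],
       [ 0.00000000e+00,  0.00000000e+00,  0.00000000e+00,
         1.00000000e+00]])}
```

View pics/scene0.png

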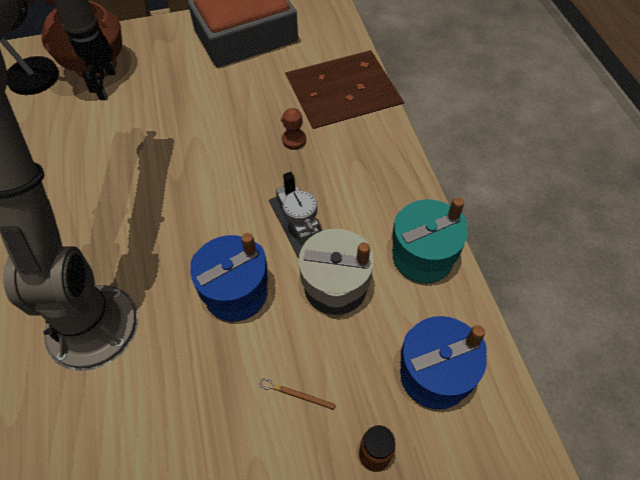

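View pics/top0.png

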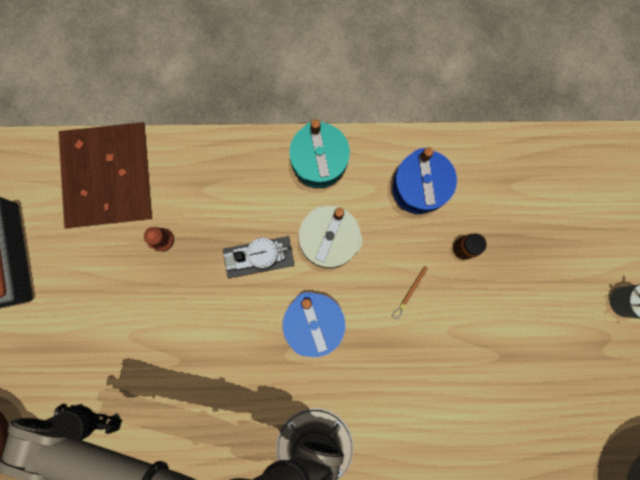

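View pics/wrist0.png

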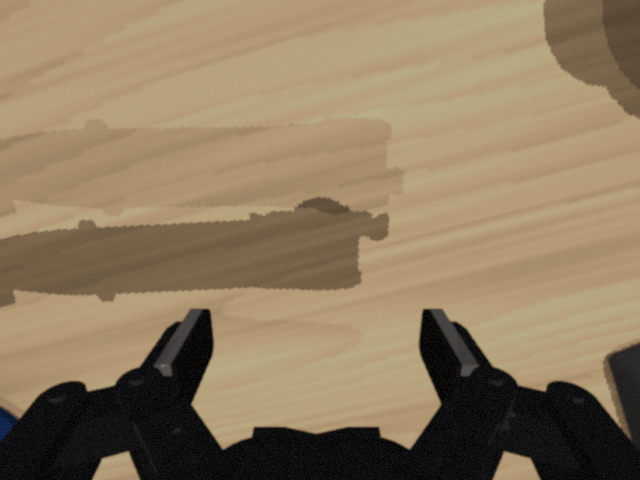

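```bash
cat > h.py <<'E'
import numpy as np,cv2
def ray(m,uv,z):
    K=m["camera_matrix"];T=m["T"]
    d=T[:3,:3]@np.linalg.solve(K,np.array([uv[0],uv[1],1.]));o=T[:3,3]
    return o+d*(z-o[2])/d[2]
def tri(ms,uvs):
    A=np.zeros((3,3));b=np.zeros(3)
    for m,uv in zip(ms,uvs):
        d=m["T"][:3,:3]@np.linalg.solve(m["camera_matrix"],np.array([uv[0],uv[1],1.]));d/=np.linalg.norm(d)
        P=np.eye(3)-np.outer(d,d);A+=P;b+=P@m["T"][:3,3]
    return np.linalg.solve(A,b)
def proj(m,p):
    c=np.linalg.inv(m["T"])@np.append(p,1);u=m["camera_matrix"]@c[:3];return u[:2]/u[2]
E
python3 - <<'E'
import cv2
a=cv2.imread('pics/top0.png')[190:290,210:370];cv2.imwrite('pics/topc.png',cv2.resize(a,None,fx=5,fy=5,interpolation=cv2.INTER_CUBIC))
a=cv2.imread('pics/scene0.png')[165:315,255:385];cv2.imwrite('pics/scenec.png',cv2.resize(a,None,fx=4,fy=4,interpolation=cv2.INTER_CUBIC))
E
```

```text
(no output)
```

View pics/topc.png

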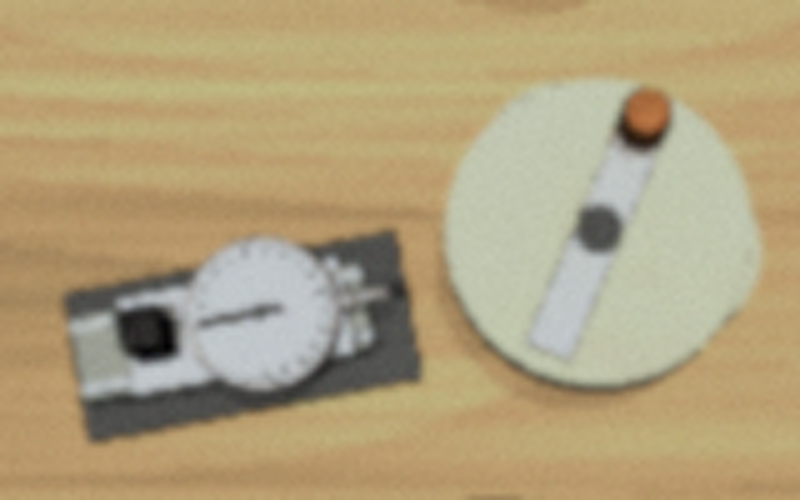

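View pics/scenec.png

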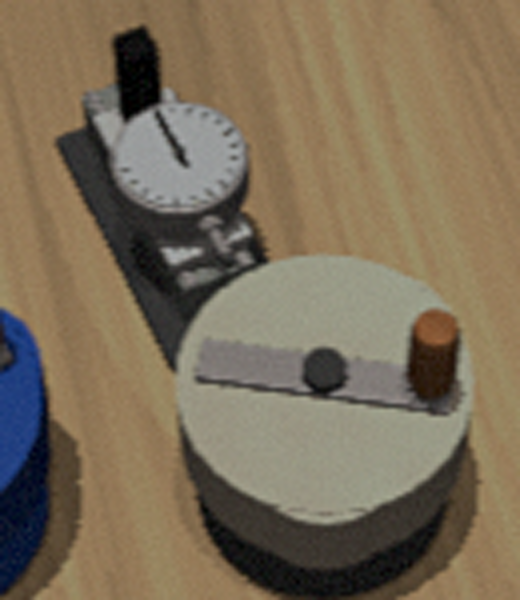

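Run:
```python
from plant import manip
from h import *
t=manip.camera_model("top");s=manip.camera_model("scene")
for n,a,b,z in [("nut",(599,228),(322,364),144),("handle",(647,108),(437,325),203),("post",(146,328),(133,36),151),("dial",(262,314),(181,157),116)]:
    u=(a[0]/5+209.6,a[1]/5+189.6);v=(b[0]/4+254.6,b[1]/4+164.6)
    print(n,ray(t,u,z).round(1),ray(s,v,z).round(1),tri([t,s],[u,v]).round(1))
```

```text
nut [590.5 -48.9 144. ] [589.4 -48.2 144. ] [589.8 -48.9 145.3]
handle [646.5 -73.  203. ] [645.8 -73.8 203. ] [646.4 -73.1 201.6]
post [538.1 196.5 151. ] [538.3 203.9 151. ] [537.  195.2 161.9]
dial [548.3 136.8 116. ] [549.9 131.8 116. ] [550.  137.4 108. ]
```

Emit:
arm_command(
  commands=[-2,-1,0,0,0,0.05,-7,-3,0,0,0,0.17,-12,-5.5,0,0,0,0.3,-17,-8,0,0,0,0.42,-22,-10,0,0,0,0.55,-27,-12.5,0,0,0,0.67,-32,-15,0,0,0,0.8,-37,-17,0,0,0,0.92,-42,-19.5,0,0,0,1.02,-45,-21,0,0,0,1.08,-46.5,-21.5,0,0,0,1.1,-46.5,-21.5,0,0,0,1.1],
)

```text
t: 1.65
tool_pos: [537.6, 197.9, 221.2]
tcp_rot: [0.633, 0.774, -0.0, -0.0]
force: [-0.9, -0.1, 0.5]
gripper_width: 1.001
```

Run:
```python
from plant import manip
import cv2
from h import *
m=manip.camera_model("wrist");im=manip.snapshot("wrist")
s=manip.sense();print(s['t'],s['tool_pos'],s['tcp_rot'],s['force'],s['qpos'])
np.savez('w1.npz',K=m["camera_matrix"],T=m["T"])
cv2.imwrite("pics/w1.png",im)
```

```text
1.7 [536.70024136 199.65774541 221.11949122] [ 6.32277978e-01  7.74741234e-01 -8.84631352e-05 -7.55400901e-04] [0.1177009  0.09588084 0.13213612] [-0.71324063  0.37676279  0.45867202  1.45979874 -0.16909891  1.34504845
 -0.0426156 ]
```

View pics/w1.png

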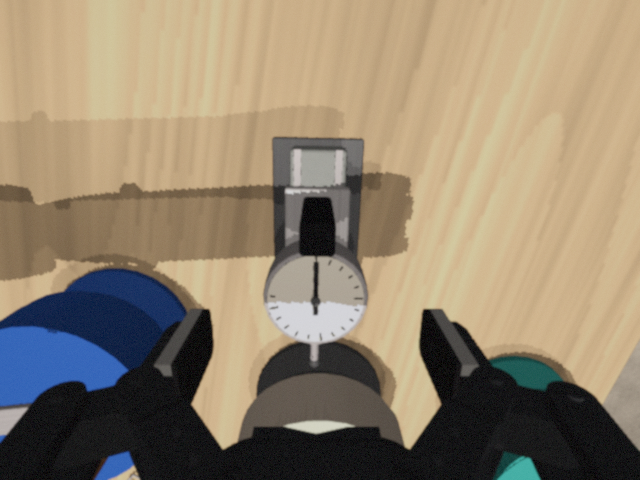

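Run:
```python
from h import *
d=np.load('w1.npz');m=dict(camera_matrix=d['K'],T=d['T'])
for uv,z in [((300,254),151),((335,254),151),((317.5,254),151),((316,300),116),((265,296),116),((367,296),116),((314,360),95),((318,138),10)]: print(uv,ray(m,uv,z).round(1))
im=cv2.imread('pics/w1.png')[180:370,250:390];cv2.imwrite('pics/w1c.png',cv2.resize(im,None,fx=3,fy=3))
print(proj(m,(537,199,151)), m["T"][:3,3])
```

```text
(300, 254) [529.2 191.3 151. ]
(335, 254) [551.8 195.9 151. ]
(317.5, 254) [540.5 193.6 151. ]
(316, 300) [550.  141.3 116. ]
(265, 296) [509.7 136.8 116. ]
(367, 296) [589.  152.8 116. ]
(314, 360) [562.7  69.2  95. ]
(318, 138) [528.6 257.4  10. ]
[313.86664956 245.41800087] [522.32783867 279.44433734 373.76999708]
```

View pics/w1c.png

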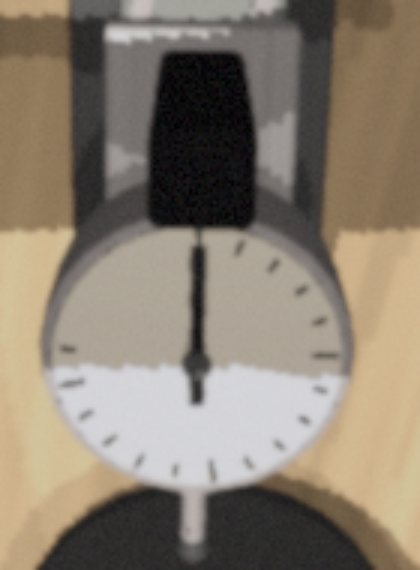

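Emit:
arm_command(
  commands=[0.1,0,2,0,0,0,0.3,0,5,0,0,0,0.3,0,7.5,0,0,0,0.3,0,8.3,0,0,0,0.3,0,8.3,0,0,0],
)

```text
t: 2.33
tool_pos: [536.1, 203.2, 138.4]
tcp_rot: [0.632, 0.775, -0.0, -0.0]
force: [-0.3, 0.3, 0.3]
gripper_width: 1.002
```

Emit:
arm_command(
  commands=[0,0,0,0,0,0,0,0,0,0,0,0,0,0,0,0,0,0,0,0,0,0,0,0,0,0,0,0,0,0],
  fingers=1.5,
  newtons=40,
)

```text
t: 2.95
tool_pos: [537.5, 202.0, 139.0]
tcp_rot: [0.633, 0.774, 0.001, 0.0]
force: [-0.3, 0.2, 3.2]
gripper_width: 0.253
```

```bash
cat > look.py <<'E'
import sys
from plant import manip
from h import *
def look(tag):
    t=manip.snapshot("top");s=manip.snapshot("scene")
    cv2.imwrite(f"pics/{tag}t.png",t);cv2.imwrite(f"pics/{tag}s.png",s)
    a=cv2.resize(t[200:290,210:360],(750,450),interpolation=cv2.INTER_CUBIC)
    b=cv2.resize(s[165:255,260:350],(450,450),interpolation=cv2.INTER_CUBIC)
    o=np.hstack([a,b]);o=cv2.resize(o,(800,300))
    cv2.imwrite(f"pics/{tag}.png",o)
    x=manip.sense();print(x['t'],x['tool_pos'].round(1),x['force'].round(1),x['gripper_width'])
if __name__=="__main__": look(sys.argv[1])
E
python3 look.py g1
```

```text
3.05 [537.5 202.1 139. ] [0.7 0.9 4.5] 0.25227867298254564
```

View pics/g1.png

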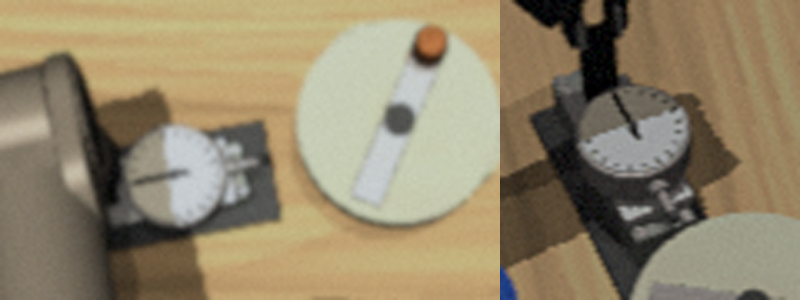

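Emit:
arm_command(
  commands=[-0.4,0,0,0,0,0,-0.9,0,0,0,0,0,-1.4,0,0,0,0,0,-1.9,0,0,0,0,0,-2.4,0,0,0,0,0,-2.8,0,0,0,0,0,-2.8,0,0,0,0,0,-2.8,0,0,0,0,0],
)

```text
t: 4.05
tool_pos: [541.5, 180.3, 139.0]
tcp_rot: [0.631, 0.776, 0.003, -0.003]
force: [-1.4, 7.6, 5.4]
gripper_width: 0.253
```

```bash
python3 look.py g2
```

```text
4.15 [541.5 180.4 139. ] [-1.5  7.6  5.2] 0.256304412724774
```

View pics/g2.png

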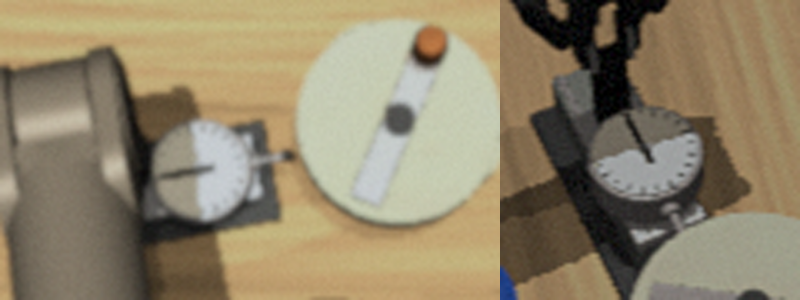

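Emit:
arm_command(
  commands=[-0.3,0,0,0,0,0,-0.6,0,0,0,0,0,-0.9,0,0,0,0,0,-1.2,0,0,0,0,0,-1.2,0,0,0,0,0,-1.2,0,0,0,0,0],
)

```text
t: 4.9
tool_pos: [543.2, 170.7, 139.0]
tcp_rot: [0.63, 0.776, 0.004, -0.004]
force: [-1.8, 9.6, 5.5]
gripper_width: 0.256
```

```bash
python3 look.py g3
```

```text
5.0 [543.3 170.7 139. ] [-3.1  9.5  4.9] 0.2504035586660654
```

View pics/g3.png

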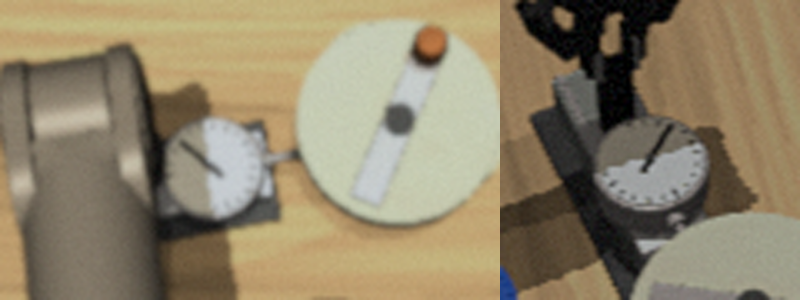

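Emit:
arm_command(
  commands=[-0.15,0,0,0,0,0,-0.3,0,0,0,0,0,-0.3,0,0,0,0,0,-0.3,0,0,0,0,0],
)

```text
t: 5.5
tool_pos: [543.5, 169.1, 139.0]
tcp_rot: [0.63, 0.776, 0.004, -0.005]
force: [-3.6, 11.5, 5.4]
gripper_width: 0.255
```

```bash
python3 look.py g4
python3 - <<'E'
import cv2,numpy as np
a=cv2.imread('pics/g4t.png')[230:275,252:300];b=cv2.imread('pics/g4s.png')[193:238,283:331]
cv2.imwrite('pics/g4z.png',np.hstack([cv2.resize(x,(400,375),interpolation=cv2.INTER_CUBIC) for x in(a,b)]))
E
```

```text
5.6 [543.5 169.  139. ] [-3.5 11.7  6. ] 0.25118143495819284
```

View pics/g4z.png

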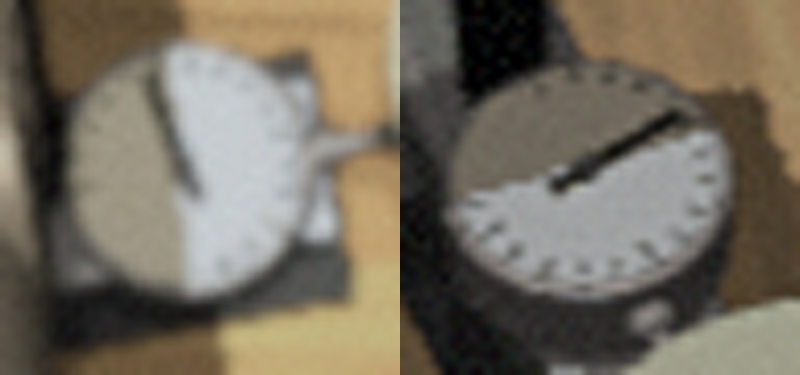

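```bash
cat > dial.py <<'E'
from h import *
from plant import manip
CM={n:manip.camera_model(n) for n in("top","scene")}
CEN=dict(top=(274.4,250.4),scene=(305.8,214.4))
ZERO=np.arctan2(0.9797,-0.2006)
def read(im,n,cen=None,thr=85):
    m=CM[n];c=ray(m,cen or CEN[n],116)[:2]
    g=cv2.cvtColor(im,cv2.COLOR_BGR2GRAY).astype(float)
    x0,y0=[int(v) for v in (cen or CEN[n])];k=6
    pts=[];w=[]
    sub=cv2.resize(g[y0-20:y0+21,x0-20:x0+21],None,fx=k,fy=k,interpolation=cv2.INTER_CUBIC)
    for i in range(sub.shape[0]):
        for j in range(sub.shape[1]):
            if sub[i,j]<thr:
                p=ray(m,(x0-20+(j+.5)/k-.5,y0-20+(i+.5)/k-.5),116)[:2]-c
                if np.hypot(*p)<34: pts.append(p);w.append(thr-sub[i,j])
    if len(pts)<20: return None,0,0
    P=np.array(pts);w=np.array(w);mu=(P*w[:,None]).sum(0)/w.sum()
    D=P-mu;ev,V=np.linalg.eigh((D*w[:,None]).T@D/w.sum());d=V[:,1]
    if d@mu<0:d=-d
    a1=np.arctan2(d[1],d[0]);
    f=lambda a:round(((ZERO-a+0.5)%(2*np.pi)-0.5)/0.3,2)
    return f(a1),f(np.arctan2(mu[1],mu[0])),round(float(np.sqrt(ev[1]/ev[0])),1)
if __name__=="__main__":
    import sys
    for t in sys.argv[1:]:
        for n in("top","scene"):
            im=cv2.imread(f"pics/{t}{n[0]}.png")
            for thr in(60,75,90,105): print(t,n,thr,read(im,n,thr=thr))
E
python3 dial.py g4
```

```text
g4 top 60 (None, 0, 0)
g4 top 75 (None, 0, 0)
g4 top 90 (np.float64(4.86), np.float64(4.5), 6.8)
g4 top 105 (np.float64(4.81), np.float64(4.41), 10.1)
g4 scene 60 (np.float64(4.69), np.float64(3.55), 11.3)
g4 scene 75 (np.float64(4.71), np.float64(3.49), 9.2)
g4 scene 90 (np.float64(4.74), np.float64(3.44), 7.8)
g4 scene 105 (np.float64(4.99), np.float64(3.17), 3.4)
```

Emit:
arm_command(
  commands=[0.3,0,0,0,0,0,0.6,0,0,0,0,0,0.8,0,0,0,0,0,0.8,0,0,0,0,0],
)

```text
t: 6.1
tool_pos: [543.5, 169.1, 139.0]
tcp_rot: [0.632, 0.775, 0.001, -0.001]
force: [-1.0, 2.8, 5.5]
gripper_width: 0.248
```

```bash
python3 look.py g5;python3 dial.py g5|egrep "top 90|scene 75"
```

```text
6.2 [543.5 169.1 139. ] [-1.1  2.   5.9] 0.2545165956624061
g5 top 90 (np.float64(5.38), np.float64(4.47), 6.8)
g5 scene 75 (np.float64(4.61), np.float64(3.46), 10.4)
```

Emit:
arm_command(
  commands=[0,0,0,0,0,0,0,0,0,0,0,0,0,0,0,0,0,0,0,0,0,0,0,0,0,0,-2,0,0,0,0,0,-6,0,0,0,0,0,-10,0,0,0,0,0,-11,0,0,0,0,0,-11,0,0,0],
  fingers=7,
)

```text
t: 7.32
tool_pos: [544.0, 167.6, 248.4]
tcp_rot: [0.633, 0.774, 0.0, 0.0]
force: [0.3, 0.2, -0.7]
gripper_width: 0.821
```

```bash
python3 look.py g6;python3 dial.py g6|egrep "top 90|top 105|scene 75"
```

```text
7.425 [542.9 167.5 246.6] [ 0.5 -0.1 -0.4] 0.82342919097529
g6 top 90 (np.float64(4.85), np.float64(4.49), 10.0)
g6 top 105 (np.float64(4.86), np.float64(4.4), 10.3)
g6 scene 75 (np.float64(4.71), np.float64(3.43), 8.8)
```

Emit:
arm_command(
  commands=[-3,0.6,0,0,0,0,-8,1.6,0,0,0,0,-13,2.6,0,0,0,0,-18,3.7,0,0,0,0,-23,4.7,0,0,0,0,-25.6,5.2,0,0,0,0,-25.6,5.2,0,0,0,0,-25.6,5.2,0,0,0,0],
)

```text
t: 8.43
tool_pos: [645.4, -70.8, 246.9]
tcp_rot: [0.632, 0.775, 0.0, -0.002]
force: [-0.1, 1.0, -0.5]
gripper_width: 0.818
```

```bash
python3 - <<'E'
from plant import manip
from h import *
m=manip.camera_model("wrist");im=manip.snapshot("wrist")
np.savez('w2.npz',K=m["camera_matrix"],T=m["T"])
cv2.imwrite("pics/w2.png",im)
E
python3 look.py g7;python3 dial.py g7|egrep "top 90|top 105|scene 75"
```

```text
8.575 [645.8 -70.3 248.1] [-0.7  0.1  0.8] 0.8220692755573613
g7 top 90 (None, 0, 0)
g7 top 105 (np.float64(4.98), np.float64(2.64), 3.0)
g7 scene 75 (np.float64(4.68), np.float64(3.31), 12.9)
```

View pics/w2.png

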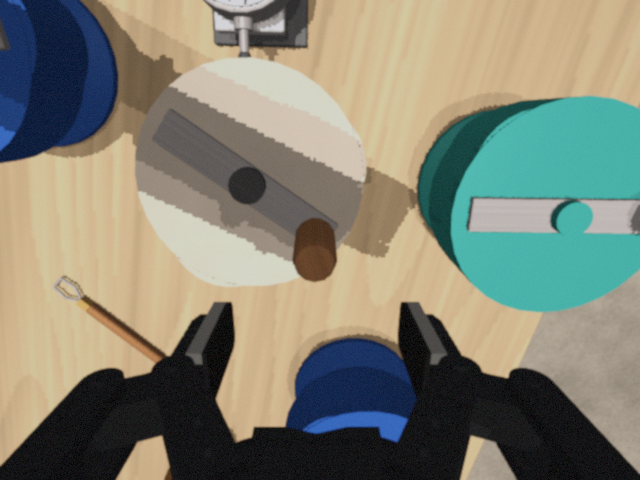

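View pics/g7.png

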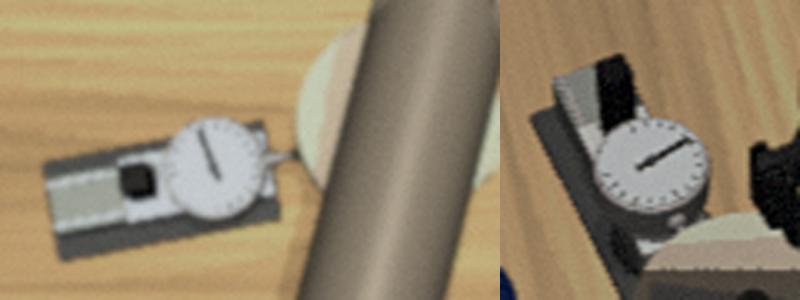

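Run:
```python
from h import *
d=np.load('w2.npz');m=dict(camera_matrix=d['K'],T=d['T'])
print(ray(m,(315.5,259),203),ray(m,(247,185),144))
R=m['T'][:3,:3]
```

```text
[645.51719587 -68.27120017 203.        ] [591.25426519 -46.25845622 144.        ]
```

Emit:
arm_command(
  commands=[0,0,2,0,0,0,0,0,5,0,0,0,0,0,6.7,0,0,0,0,0,6.7,0,0,0],
)

```text
t: 9.07
tool_pos: [645.0, -71.6, 179.9]
tcp_rot: [0.632, 0.775, -0.001, -0.002]
force: [-0.5, -0.4, -0.1]
gripper_width: 0.819
```

Emit:
arm_command(
  commands=[0,0,0,0,0,0,0,0,0,0,0,0,0,0,0,0,0,0,0,0,0,0,0,0],
  fingers=1.8,
  newtons=40,
)

```text
t: 9.57
tool_pos: [645.1, -73.5, 183.0]
tcp_rot: [0.633, 0.774, -0.0, -0.0]
force: [-4.0, 0.2, 4.7]
gripper_width: 0.284
```

```bash
cat > rd.py <<'E'
import sys
from look import look
from dial import *
t=sys.argv[1]; look(t)
x=manip.sense()['tool_pos'];A=np.degrees(np.arctan2(x[1]+48.5,x[0]-590));r=np.hypot(x[1]+48.5,x[0]-590)
v=[read(cv2.imread(f"pics/{t}{n[0]}.png"),n,thr=h)[::2] for n,h in(("top",105),("scene",75),("scene",90))]
print("ang %.1f r %.1f"%(A,r),[(float(a or -1),b) for a,b in v])
E
python3 rd.py h0
```

```text
9.675 [645.1 -73.5 183. ] [-4.   0.3  5. ] 0.2848361587384183
ang -24.4 r 60.5 [(4.86, 2.6), (4.68, 12.7), (4.68, 10.9)]
```

Run:
```python
import numpy as np
X=np.array([-.2006,.9797]);Y=np.array([.9797,.2006])
p=lambda d:60*np.array([np.cos(np.radians(d-24)),np.sin(np.radians(d-24))])
for d in range(0,406,5):
    v=(p(d)-p(0))/10; print(d,"%.1f %.1f"%(v@X,v@Y),end=' | ')
```

```text
0 0.0 0.0 | 5 0.4 0.3 | 10 0.9 0.5 | 15 1.4 0.7 | 20 1.9 0.9 | 25 2.4 1.0 | 30 2.9 1.1 | 35 3.4 1.1 | 40 4.0 1.1 | 45 4.5 1.0 | 50 5.0 0.9 | 55 5.5 0.8 | 60 6.0 0.6 | 65 6.4 0.3 | 70 6.9 0.1 | 75 7.3 -0.2 | 80 7.7 -0.6 | 85 8.0 -1.0 | 90 8.4 -1.4 | 95 8.7 -1.8 | 100 8.9 -2.3 | 105 9.1 -2.8 | 110 9.3 -3.3 | 115 9.4 -3.8 | 120 9.5 -4.3 | 125 9.5 -4.8 | 130 9.5 -5.3 | 135 9.4 -5.9 | 140 9.3 -6.4 | 145 9.1 -6.9 | 150 9.0 -7.4 | 155 8.7 -7.8 | 160 8.4 -8.3 | 165 8.1 -8.7 | 170 7.8 -9.1 | 175 7.4 -9.4 | 180 7.0 -9.8 | 185 6.5 -10.0 | 190 6.1 -10.3 | 195 5.6 -10.5 | 200 5.1 -10.7 | 205 4.6 -10.8 | 210 4.1 -10.9 | 215 3.6 -10.9 | 220 3.0 -10.9 | 225 2.5 -10.8 | 230 2.0 -10.7 | 235 1.5 -10.5 | 240 1.0 -10.3 | 245 0.5 -10.1 | 250 0.1 -9.8 | 255 -0.3 -9.5 | 260 -0.7 -9.2 | 265 -1.1 -8.8 | 270 -1.4 -8.4 | 275 -1.7 -7.9 | 280 -1.9 -7.5 | 285 -2.1 -7.0 | 290 -2.3 -6.5 | 295 -2.4 -6.0 | 300 -2.5 -5.5 | 305 -2.5 -4.9 | 310 -2.5 -4.4 | 315 -2.4 -3.9 | 320 -2.3 -3.4 | 325 -2.2 -2.9 | 330 -2.0 -2.4 | 335 -1.7 -1.9 | 340 -1.5 -1.5 | 345 -1.1 -1.1 | 350 -0.8 -0.7 | 355 -0.4 -0.3 | 360 0.0 0.0 | 365 0.4 0.3 | 370 0.9 0.5 | 375 1.4 0.7 | 380 1.9 0.9 | 385 2.4 1.0 | 390 2.9 1.1 | 395 3.4 1.1 | 400 4.0 1.1 | 405 4.5 1.0 |
```

Turn 0→20°.

Emit:
arm_command(
  commands=[0.4,0.3,0,0,0,0,0.9,0.5,0,0,0,0,1.4,0.7,0,0,0,0,1.9,0.9,0,0,0,0,1.9,0.9,0,0,0,0],
)

```text
t: 10.3
tool_pos: [649.4, -59.0, 183.0]
tcp_rot: [0.635, 0.773, -0.004, 0.002]
force: [-4.0, -6.0, 4.6]
gripper_width: 0.282
```

```bash
python3 rd.py h20
```

```text
10.4 [649.4 -58.9 183.1] [-4.6 -5.7  4.8] 0.28175308067466276
ang -9.9 r 60.3 [(4.73, 2.7), (4.64, 13.0), (4.65, 11.2)]
```

Emit:
arm_command(
  commands=[0.5,0.1,0,0,0,0,1.0,0.2,0,0,0,0,1.5,0.2,0,0,0,0,2.1,0.2,0,0,0,0,2.1,0.2,0,0,0,0],
)

```text
t: 11.02
tool_pos: [649.1, -38.4, 183.1]
tcp_rot: [0.635, 0.773, -0.003, 0.004]
force: [-0.2, -6.5, 2.3]
gripper_width: 0.282
```

```bash
python3 rd.py h40
```

```text
11.125 [649.1 -38.3 183.1] [-0.9 -6.8  2.9] 0.28226702674783594
ang 9.8 r 60.0 [(4.88, 2.8), (4.65, 12.7), (4.66, 11.0)]
```

Emit:
arm_command(
  commands=[0.5,-0.1,0,0,0,0,1.0,-0.2,0,0,0,0,1.0,-0.2,0,0,0,0],
)

```text
t: 11.5
tool_pos: [646.4, -28.6, 183.1]
tcp_rot: [0.634, 0.773, -0.002, 0.005]
force: [1.6, -7.1, 1.1]
gripper_width: 0.281
```

```bash
python3 rd.py h50
```

```text
11.6 [646.4 -28.5 183.1] [ 1.2 -6.8  1.8] 0.2861739919430318
ang 19.5 r 59.8 [(4.76, 2.0), (4.65, 12.5), (4.66, 10.8)]
```

Emit:
arm_command(
  commands=[0.5,-0.1,0,0,0,0,1.0,-0.3,0,0,0,0,1.0,-0.3,0,0,0,0],
)

```text
t: 11.98
tool_pos: [641.8, -18.9, 183.1]
tcp_rot: [0.634, 0.773, -0.001, 0.005]
force: [1.7, -5.5, 1.0]
gripper_width: 0.289
```

```bash
python3 rd.py h60
```

```text
12.075 [641.8 -18.8 183.1] [ 1.5 -6.1  1.1] 0.2812657739813722
ang 29.9 r 59.7 [(4.97, 2.8), (4.66, 12.6), (4.67, 10.9)]
```

Emit:
arm_command(
  commands=[0.4,-0.3,0,0,0,0,0.9,-0.5,0,0,0,0,0.9,-0.5,0,0,0,0],
)

```text
t: 12.45
tool_pos: [635.9, -10.5, 183.1]
tcp_rot: [0.634, 0.773, -0.001, 0.005]
force: [4.1, -6.1, -0.3]
gripper_width: 0.287
```

```bash
python3 rd.py h70
```

```text
12.55 [635.8 -10.5 183.1] [ 3.8 -6.7  0.2] 0.2843709719072395
ang 39.7 r 59.6 [(17.06, 2.1), (5.07, 11.7), (5.08, 10.3)]
```

Emit:
arm_command(
  commands=[0.4,-0.3,0,0,0,0,0.8,-0.7,0,0,0,0,0.8,-0.7,0,0,0,0],
)

```text
t: 12.92
tool_pos: [628.8, -3.5, 183.1]
tcp_rot: [0.634, 0.773, 0.001, 0.006]
force: [6.4, -4.6, -1.7]
gripper_width: 0.287
```

```bash
python3 rd.py h80
```

```text
13.025 [628.6  -3.3 183.1] [ 5.7 -4.3 -0.8] 0.2783919424180612
ang 49.5 r 59.4 [(6.52, 3.2), (7.26, 12.1), (7.26, 10.5)]
```

Emit:
arm_command(
  commands=[0.3,-0.4,0,0,0,0,0.7,-0.8,0,0,0,0,0.7,-0.8,0,0,0,0],
)

```text
t: 13.4
tool_pos: [619.0, 3.3, 183.1]
tcp_rot: [0.633, 0.774, 0.001, 0.005]
force: [4.5, -2.8, -0.1]
gripper_width: 0.283
```

```bash
python3 rd.py h90
```

```text
13.5 [618.8   3.4 183.1] [ 4.1 -2.3  0.1] 0.283988772923795
ang 61.0 r 59.4 [(16.98, 3.8), (6.23, 1.6), (6.19, 1.7)]
```

View pics/h90.png

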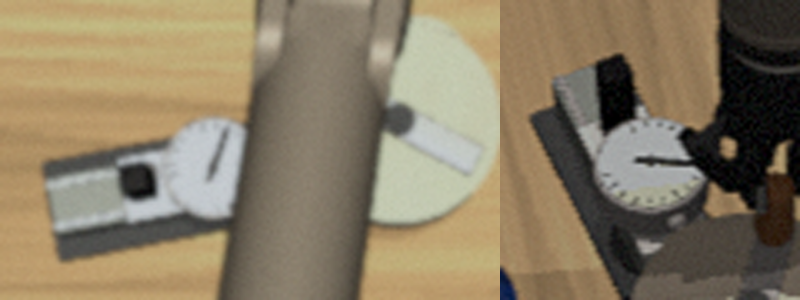

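```bash
python3 - <<'E'
s=open('dial.py').read()
s=s.replace("def read(im,n,cen=None,thr=85):","def read(im,n,cen=None,thr=85,rm=34):").replace("<34","<rm")
open('dial.py','w').write(s)
E
python3 - <<'E'
from dial import *
for t in "g6 h0 h40 h60 h70 h80 h90".split():
    im=cv2.imread(f"pics/{t}t.png");s=cv2.imread(f"pics/{t}s.png")
    print(t,[ (float(a or -1),c) for h in(105,120,135) for r in (24,28,32) for a,b,c in [read(im,"top",thr=h,rm=r)]],[(float(a or -1),c) for r in (16,20,24,28) for a,b,c in [read(s,"scene",thr=85,rm=r)]])
E
```

```text
g6 [(4.87, 9.1), (4.85, 9.6), (4.85, 10.0), (4.84, 6.3), (4.84, 7.1), (4.84, 7.7), (4.8, 5.0), (4.82, 5.7), (4.83, 6.2)] [(4.69, 4.5), (4.7, 5.3), (4.7, 6.1), (4.71, 7.0)]
h0 [(4.86, 2.6), (4.86, 2.6), (4.86, 2.6), (4.69, 4.9), (4.7, 8.6), (4.71, 11.6), (4.69, 7.0), (4.7, 9.2), (4.7, 11.0)] [(4.67, 6.0), (4.67, 7.1), (4.68, 8.3), (4.68, 9.9)]
h40 [(4.88, 2.8), (4.88, 2.8), (4.88, 2.8), (4.71, 7.8), (4.7, 10.9), (4.7, 14.1), (4.69, 7.8), (4.69, 9.7), (4.69, 11.4)] [(4.67, 6.1), (4.66, 7.1), (4.66, 8.4), (4.67, 9.9)]
h60 [(4.97, 2.8), (4.97, 2.8), (4.97, 2.8), (4.71, 4.9), (4.7, 7.1), (4.71, 10.1), (4.69, 6.8), (4.69, 8.9), (4.7, 10.7)] [(4.67, 6.0), (4.66, 7.1), (4.67, 8.4), (4.67, 9.9)]
h70 [(4.86, 3.0), (4.86, 3.0), (10.42, 1.0), (5.13, 7.7), (5.13, 7.7), (12.07, 2.0), (5.14, 8.1), (4.8, 2.7), (12.71, 2.4)] [(5.08, 5.7), (5.05, 6.7), (5.04, 7.6), (5.06, 8.9)]
h80 [(1.39, 3.4), (16.62, 1.1), (17.01, 2.7), (1.48, 1.5), (12.32, 1.7), (16.69, 1.4), (4.48, 1.0), (12.93, 1.8), (14.46, 1.3)] [(7.29, 6.7), (7.25, 7.8), (7.26, 8.9), (7.27, 10.1)]
h90 [(16.89, 1.3), (16.98, 3.0), (16.97, 3.6), (12.33, 1.6), (16.68, 1.4), (16.9, 2.1), (12.85, 1.8), (14.69, 1.3), (16.37, 1.6)] [(7.07, 6.8), (7.07, 8.2), (7.08, 9.3), (6.9, 5.2)]
```

Create rd.py:
```python
import sys
from look import look
from dial import *
t=sys.argv[1]; look(t)
x=manip.sense()['tool_pos'];A=np.degrees(np.arctan2(x[1]+48.3,x[0]-590.3));r=np.hypot(x[1]+48.3,x[0]-590.3)
v=[read(cv2.imread(f"pics/{t}{n[0]}.png"),n,thr=h,rm=rm)[::2] for n,h,rm in(("top",130,20),("top",130,28),("scene",85,20),("scene",85,28))]
print("ang %.1f r %.1f"%(A,r),[(float(a or -1),b) for a,b in v])
```

```text
(no output)
```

Emit:
arm_command(
  commands=[0.3,-0.4,0,0,0,0,0.5,-0.9,0,0,0,0,0.5,-0.9,0,0,0,0],
)

```text
t: 13.88
tool_pos: [608.8, 7.7, 183.1]
tcp_rot: [0.633, 0.774, 0.002, 0.004]
force: [4.8, -2.5, 0.4]
gripper_width: 0.282
```

```bash
python3 rd.py h100
```

```text
13.975 [608.8   7.8 183.1] [ 4.3 -2.5 -0.1] 0.28603969180327266
ang 71.8 r 59.1 [(12.45, 2.8), (15.76, 1.3), (5.85, 2.3), (8.63, 1.3)]
```

View pics/h100.png

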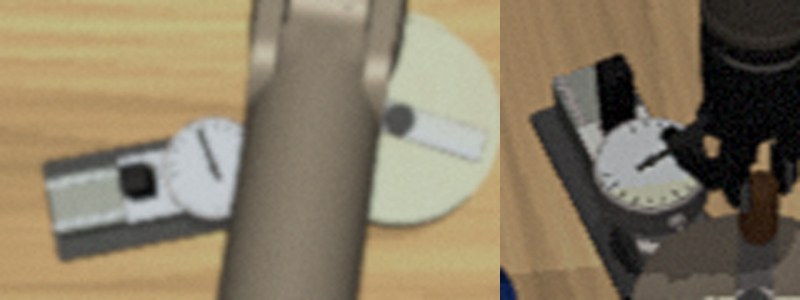

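Emit:
arm_command(
  commands=[0.2,-0.5,0,0,0,0,0.4,-1.0,0,0,0,0,0.5,-1.5,0,0,0,0,0.6,-2.0,0,0,0,0,0.6,-2.0,0,0,0,0],
)

```text
t: 14.6
tool_pos: [588.4, 10.8, 183.1]
tcp_rot: [0.633, 0.774, 0.002, 0.004]
force: [6.5, -1.2, -0.1]
gripper_width: 0.285
```

```bash
python3 rd.py h120
python3 - <<'E'
from plant import manip
import cv2
cv2.imwrite("pics/w3.png",manip.snapshot("wrist"))
E
```

```text
14.7 [588.4  10.8 183.1] [ 5.5 -1.1  0.3] 0.28237000529629996
ang 91.9 r 59.2 [(4.49, 3.2), (13.38, 1.4), (9.76, 1.7), (9.75, 1.9)]
```

View pics/h120.png

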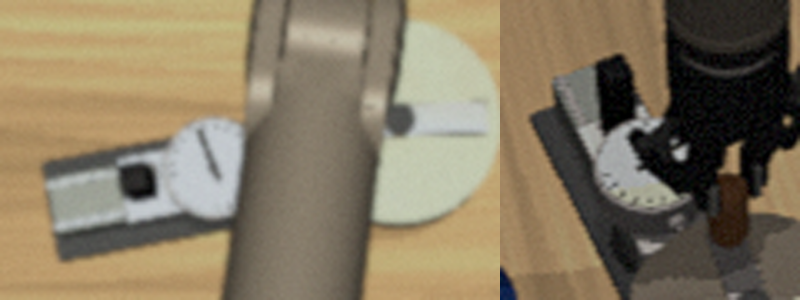

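View pics/w3.png

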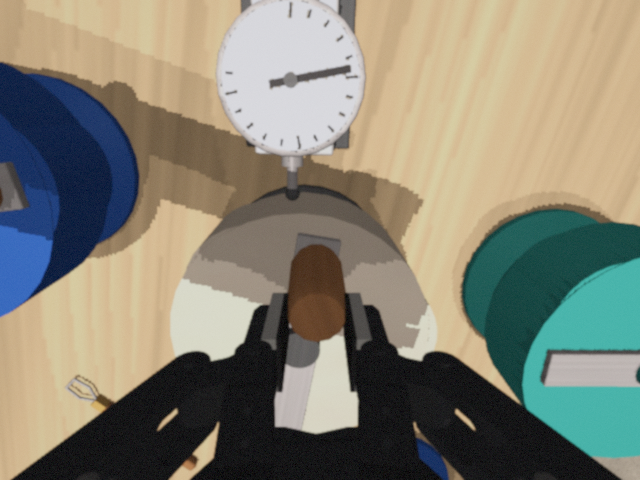

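```bash
cat > rw.py <<'E'
import sys
from dial import *
PIV=np.array([552.5,107.0,116.])
def rdw(im,m,piv,rm=30,thr=90):
    g=cv2.cvtColor(im,cv2.COLOR_BGR2GRAY)
    ys,xs=np.nonzero(g<thr)
    K=m["camera_matrix"];T=m["T"]
    D=np.linalg.solve(K,np.vstack([xs,ys,np.ones_like(xs)]));D=T[:3,:3]@D
    P=(T[:3,3:]+D*((116-T[2,3])/D[2]))[:2].T-piv[:2]
    P=P[np.hypot(*P.T)<rm]
    mu=P.mean(0);ev,V=np.linalg.eigh(np.cov(P.T));d=V[:,1]
    if d@mu<0:d=-d
    return round(float(((ZERO-np.arctan2(d[1],d[0])+.5)%(2*np.pi)-.5)/.3),2),len(P),round(float(np.sqrt(ev[1]/ev[0])),1)
def hub(im,m,piv,thr=100):
    u=proj(m,piv);return u
if __name__=="__main__":
    t=sys.argv[1];m=manip.camera_model("wrist");x=manip.sense();im=manip.snapshot("wrist");p=x['tool_pos']
    cv2.imwrite(f"pics/{t}w.png",im)
    A=np.degrees(np.arctan2(p[1]+48.3,p[0]-590.3))
    print("t %.2f ang %.1f r %.1f"%(x['t'],A,np.hypot(p[1]+48.3,p[0]-590.3)),proj(m,PIV).round(),[rdw(im,m,PIV,rm) for rm in(15,22,30)])
E
python3 - <<'E'
from rw import *
m=manip.camera_model("wrist");print(ray(m,(291,80),116));im=cv2.imread('pics/w3.png')
for P in(PIV,ray(m,(291,80),116)): print([rdw(im,m,P,rm) for rm in(10,15,22,30)])
E
```

```text
[556.38030307 106.46497005 116.        ]
[(15.12, 73, 10.2), (4.65, 116, 12.3), (4.66, 172, 14.2), (4.66, 243, 16.5)]
[(4.66, 90, 10.9), (4.66, 144, 13.2), (4.66, 203, 15.1), (4.66, 276, 17.4)]
```

```bash
sed -i 's/552.5,107.0,116/556.4,106.5,116/' rw.py
```

Emit:
arm_command(
  commands=[0,-0.5,0,0,0,0,0,-1.0,0,0,0,0,-0.1,-1.6,0,0,0,0,-0.2,-2.1,0,0,0,0,-0.2,-2.1,0,0,0,0],
)

```text
t: 15.38
tool_pos: [568.3, 6.7, 183.1]
tcp_rot: [0.632, 0.775, 0.003, 0.003]
force: [4.9, 0.5, 0.1]
gripper_width: 0.285
```

```bash
python3 rw.py h140
```

```text
t 15.38 ang 111.8 r 59.3 [328.  80.] [(4.66, 149, 12.7), (4.66, 216, 14.2), (4.66, 290, 16.2)]
```

Emit:
arm_command(
  commands=[-0.2,-0.5,0,0,0,0,-0.3,-1.0,0,0,0,0,-0.6,-1.4,0,0,0,0,-0.9,-1.9,0,0,0,0,-0.9,-1.9,0,0,0,0],
)

```text
t: 16.05
tool_pos: [551.0, -3.6, 183.0]
tcp_rot: [0.632, 0.775, 0.004, 0.002]
force: [4.6, 4.4, 0.4]
gripper_width: 0.282
```

```bash
python3 rw.py h160
```

```text
t 16.05 ang 131.3 r 59.5 [363.  68.] [(4.65, 181, 11.6), (4.66, 252, 13.3), (4.66, 336, 15.4)]
```

Emit:
arm_command(
  commands=[-0.3,-0.4,0,0,0,0,-0.6,-0.8,0,0,0,0,-0.6,-0.8,0,0,0,0],
)

```text
t: 16.48
tool_pos: [544.3, -10.3, 183.0]
tcp_rot: [0.631, 0.776, 0.005, 0.001]
force: [4.1, 4.9, 1.6]
gripper_width: 0.281
```

```bash
python3 rw.py h170
```

```text
t 16.48 ang 140.5 r 59.6 [378.  58.] [(4.65, 195, 11.0), (4.65, 271, 12.5), (4.65, 360, 14.6)]
```

View pics/h170w.png

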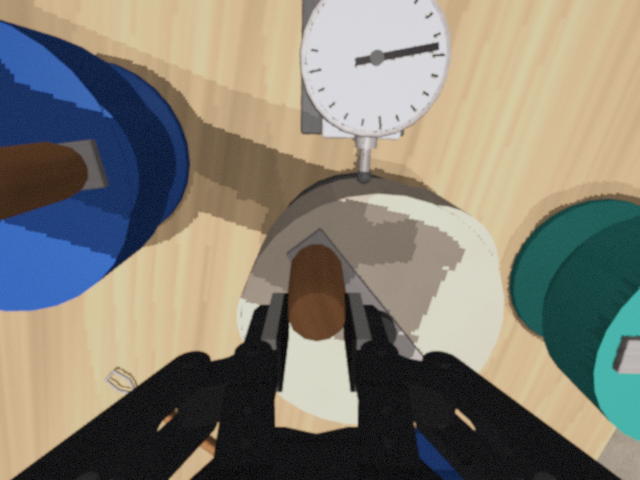

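Emit:
arm_command(
  commands=[-0.4,-0.3,0,0,0,0,-0.8,-0.7,0,0,0,0,-0.8,-0.7,0,0,0,0],
)

```text
t: 16.9
tool_pos: [538.4, -18.7, 183.0]
tcp_rot: [0.631, 0.776, 0.005, 0.0]
force: [2.9, 6.2, 2.6]
gripper_width: 0.283
```

```bash
python3 rw.py h180
```

```text
t 16.90 ang 150.3 r 59.7 [393.  44.] [(4.64, 216, 10.5), (4.64, 299, 12.2), (4.64, 392, 14.2)]
```

Emit:
arm_command(
  commands=[-0.5,-0.2,0,0,0,0,-0.9,-0.5,0,0,0,0,-0.9,-0.5,0,0,0,0],
)

```text
t: 17.32
tool_pos: [534.2, -27.5, 182.9]
tcp_rot: [0.631, 0.776, 0.004, -0.002]
force: [0.6, 7.0, 5.3]
gripper_width: 0.289
```

```bash
python3 rw.py h190
```

```text
t 17.32 ang 159.7 r 59.8 [405.  28.] [(4.65, 232, 10.3), (4.65, 320, 12.1), (4.64, 423, 14.0)]
```

Emit:
arm_command(
  commands=[-0.5,-0.2,0,0,0,0,-0.5,-0.2,0,0,0,0],
)

```text
t: 17.62
tool_pos: [532.6, -32.3, 182.9]
tcp_rot: [0.631, 0.776, 0.004, -0.002]
force: [-2.2, 8.5, 5.8]
gripper_width: 0.283
```

```bash
python3 rw.py h195
```

```text
t 17.62 ang 164.5 r 59.9 [411.  19.] [(4.63, 245, 10.0), (4.64, 339, 11.6), (4.64, 446, 13.7)]
```

Emit:
arm_command(
  commands=[-0.5,-0.2,0,0,0,0,-0.5,-0.2,0,0,0,0],
)

```text
t: 17.92
tool_pos: [531.6, -36.1, 182.9]
tcp_rot: [0.63, 0.776, 0.005, -0.003]
force: [-2.2, 9.7, 6.9]
gripper_width: 0.283
```

```bash
python3 rw.py h200
```

```text
t 17.93 ang 168.3 r 59.9 [414.  12.] [(5.53, 271, 9.1), (5.53, 359, 10.9), (5.53, 468, 12.9)]
```

Emit:
arm_command(
  commands=[-0.5,-0.1,0,0,0,0,-0.5,-0.1,0,0,0,0],
)

```text
t: 18.23
tool_pos: [531.0, -39.6, 182.9]
tcp_rot: [0.63, 0.777, 0.005, -0.005]
force: [-3.8, 12.0, 8.3]
gripper_width: 0.281
```

```bash
python3 rw.py h205
```

```text
t 18.23 ang 171.6 r 59.9 [418.   6.] [(6.9, 192, 6.4), (6.96, 287, 7.6), (7.0, 392, 9.5)]
```

Emit:
arm_command(
  commands=[-0.5,-0.1,0,0,0,0,-0.5,-0.1,0,0,0,0],
)

```text
t: 18.52
tool_pos: [530.4, -44.8, 182.9]
tcp_rot: [0.63, 0.777, 0.005, -0.005]
force: [-5.1, 10.9, 8.9]
gripper_width: 0.285
```

```bash
python3 rw.py h210
```

```text
t 18.52 ang 176.6 r 60.0 [422.  -5.] [(8.74, 161, 3.5), (8.79, 253, 5.5), (8.8, 350, 7.9)]
```

Emit:
arm_command(
  commands=[-0.5,0,0,0,0,0,-0.5,0,0,0,0,0],
)

```text
t: 18.82
tool_pos: [530.3, -50.0, 182.8]
tcp_rot: [0.63, 0.777, 0.004, -0.006]
force: [-7.0, 10.6, 11.9]
gripper_width: 0.283
```

```bash
python3 rw.py h215; python3 rd.py h215
```

```text
t 18.82 ang -178.4 r 60.0 [425. -17.] [(9.95, 100, 2.6), (9.96, 187, 4.6), (9.94, 281, 7.3)]
18.975 [530.3 -50.3 182.8] [-7.1 11.  12.2] 0.2830134081529314
ang -178.1 r 60.0 [(9.96, 8.5), (9.96, 10.8), (7.0, 1.1), (16.8, 1.0)]
```

View pics/h215.png

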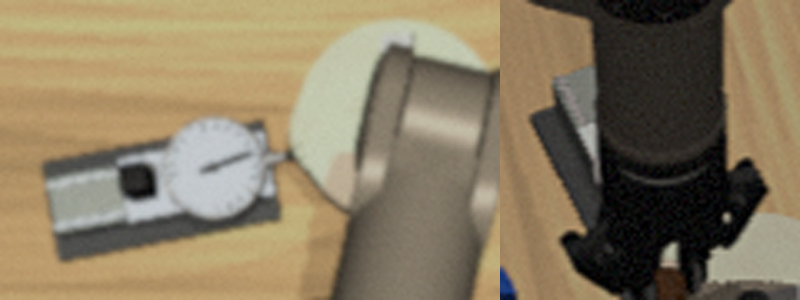

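View pics/h215w.png

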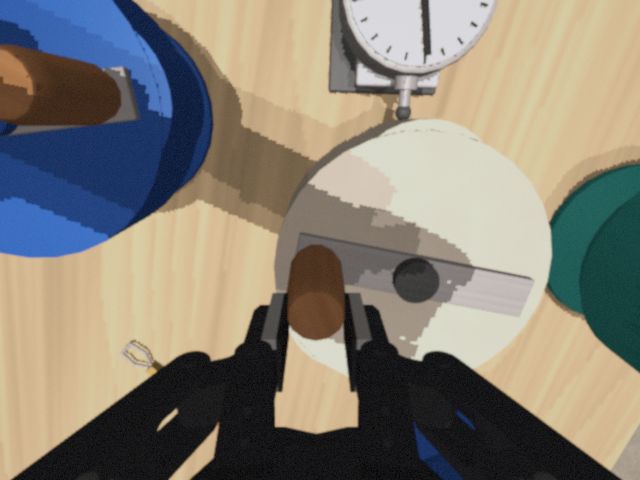

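Emit:
arm_command(
  commands=[-0.6,0,0,0,0,0,-0.6,0,0,0,0,0],
)

```text
t: 19.23
tool_pos: [530.9, -57.7, 182.9]
tcp_rot: [0.63, 0.776, 0.003, -0.006]
force: [-8.2, 7.2, 12.0]
gripper_width: 0.291
```

```bash
python3 rd.py h220
```

```text
19.325 [531.  -58.4 182.9] [-8.3  9.2 10.7] 0.28757299925902485
ang -170.4 r 60.2 [(10.38, 7.7), (10.37, 10.9), (12.57, 1.0), (16.67, 1.0)]
```

Emit:
arm_command(
  commands=[-0.5,0.1,0,0,0,0,-0.5,0.1,0,0,0,0],
)

```text
t: 19.58
tool_pos: [532.3, -64.7, 182.9]
tcp_rot: [0.631, 0.776, 0.001, -0.005]
force: [-8.8, 6.7, 11.8]
gripper_width: 0.285
```

```bash
python3 rd.py h225
```

```text
19.675 [532.5 -65.4 182.9] [-9.   6.6 12. ] 0.2814564688685169
ang -163.5 r 60.3 [(9.54, 5.5), (9.49, 11.3), (13.17, 1.1), (12.99, 1.0)]
```

Emit:
arm_command(
  commands=[-0.5,0.1,0,0,0,0,-0.5,0.1,0,0,0,0],
)

```text
t: 19.92
tool_pos: [534.6, -71.6, 182.9]
tcp_rot: [0.632, 0.775, 0.001, -0.004]
force: [-7.8, 3.1, 10.4]
gripper_width: 0.285
```

```bash
python3 rd.py h230
```

```text
20.025 [534.7 -72.  182.9] [-7.7  4.2 10.3] 0.28691524377275385
ang -156.9 r 60.4 [(7.41, 7.1), (7.37, 12.1), (14.15, 1.0), (13.92, 1.1)]
```

Emit:
arm_command(
  commands=[-0.5,0.2,0,0,0,0,-0.5,0.2,0,0,0,0],
)

```text
t: 20.27
tool_pos: [537.5, -77.8, 182.9]
tcp_rot: [0.632, 0.775, -0.0, -0.003]
force: [-7.4, 2.2, 10.7]
gripper_width: 0.282
```

```bash
python3 rd.py h235
```

```text
20.375 [537.5 -77.8 182.9] [-7.6  2.6 10.4] 0.2849375842915954
ang -150.8 r 60.5 [(4.68, 6.1), (4.7, 10.1), (16.58, 1.0), (13.21, 1.1)]
```

Emit:
arm_command(
  commands=[-0.5,0.2,0,0,0,0,-0.5,0.2,0,0,0,0],
)

```text
t: 20.62
tool_pos: [540.1, -82.1, 182.9]
tcp_rot: [0.632, 0.775, -0.0, -0.004]
force: [-8.1, 2.9, 10.8]
gripper_width: 0.286
```

```bash
python3 rd.py h240
```

```text
20.725 [540.1 -82.1 182.9] [-8.5  2.3 11.3] 0.28335204081400234
ang -146.0 r 60.5 [(4.67, 6.0), (4.67, 8.0), (16.24, 1.0), (12.35, 1.2)]
```

Emit:
arm_command(
  commands=[-0.5,0.2,0,0,0,0,-0.9,0.5,0,0,0,0,-0.9,0.5,0,0,0,0],
)

```text
t: 21.1
tool_pos: [547.2, -91.1, 182.9]
tcp_rot: [0.633, 0.774, -0.001, -0.003]
force: [-7.1, 1.9, 8.6]
gripper_width: 0.283
```

```bash
python3 rd.py h250
```

```text
21.2 [547.3 -91.1 182.9] [-7.8  1.2  8.8] 0.2863631917531722
ang -135.1 r 60.7 [(4.69, 6.2), (4.69, 10.0), (11.93, 1.4), (12.07, 1.5)]
```

Emit:
arm_command(
  commands=[-0.4,0.3,0,0,0,0,-0.8,0.6,0,0,0,0,-1.2,1.0,0,0,0,0,-1.5,1.4,0,0,0,0,-1.5,1.4,0,0,0,0],
)

```text
t: 21.82
tool_pos: [564.6, -103.5, 182.9]
tcp_rot: [0.633, 0.774, -0.0, -0.002]
force: [-5.5, 1.4, 7.8]
gripper_width: 0.279
```

```bash
python3 rd.py h270
```

```text
21.925 [ 564.6 -103.5  182.9] [-6.3  1.5  8.6] 0.2859936666243456
ang -114.9 r 60.9 [(4.7, 6.3), (4.7, 10.2), (6.4, 1.7), (9.4, 1.2)]
```

Emit:
arm_command(
  commands=[-0.3,0.5,0,0,0,0,-0.5,0.9,0,0,0,0,-0.7,1.4,0,0,0,0,-0.9,1.9,0,0,0,0,-0.9,1.9,0,0,0,0],
)

```text
t: 22.55
tool_pos: [585.2, -109.0, 183.0]
tcp_rot: [0.633, 0.774, -0.001, -0.001]
force: [-4.3, 0.1, 7.9]
gripper_width: 0.284
```

```bash
python3 rd.py h290
```

```text
22.65 [ 585.2 -109.   183. ] [-4.9 -0.   6.4] 0.2821133318631838
ang -94.8 r 61.0 [(4.67, 5.7), (4.68, 9.7), (4.65, 7.2), (4.67, 10.1)]
```

Emit:
arm_command(
  commands=[-0.1,0.5,0,0,0,0,-0.2,1.0,0,0,0,0,-0.2,1.6,0,0,0,0,-0.2,2.1,0,0,0,0,-0.2,2.1,0,0,0,0],
)

```text
t: 23.28
tool_pos: [605.9, -107.2, 183.0]
tcp_rot: [0.633, 0.774, -0.001, -0.001]
force: [-5.7, -0.2, 7.5]
gripper_width: 0.283
```

```bash
python3 rd.py h310
```

```text
23.375 [ 605.9 -107.1  183. ] [-6.  -0.4  7.4] 0.28482107687694247
ang -75.1 r 60.9 [(4.67, 5.9), (4.69, 9.9), (4.66, 7.2), (4.67, 10.0)]
```

Emit:
arm_command(
  commands=[0.1,0.5,0,0,0,0,0.2,1.0,0,0,0,0,0.3,1.5,0,0,0,0,0.5,2.0,0,0,0,0,0.5,2.0,0,0,0,0],
)

```text
t: 24.0
tool_pos: [623.9, -98.9, 183.0]
tcp_rot: [0.633, 0.774, -0.002, -0.001]
force: [-6.3, -0.9, 6.9]
gripper_width: 0.285
```

```bash
python3 rd.py h330
```

```text
24.1 [623.9 -98.9 183. ] [-6.6 -0.3  6.8] 0.2832825809214191
ang -56.4 r 60.7 [(4.7, 6.0), (4.72, 9.7), (4.65, 7.3), (4.66, 10.2)]
```

Emit:
arm_command(
  commands=[0.3,0.5,0,0,0,0,0.5,0.9,0,0,0,0,0.9,1.3,0,0,0,0,1.2,1.7,0,0,0,0,1.2,1.7,0,0,0,0],
)

```text
t: 24.72
tool_pos: [637.9, -85.7, 183.0]
tcp_rot: [0.634, 0.773, -0.003, -0.001]
force: [-7.4, -2.5, 7.0]
gripper_width: 0.287
```

```bash
python3 rd.py h350
```

```text
24.825 [637.9 -85.6 183. ] [-7.4 -2.7  7.8] 0.27981292397889285
ang -38.1 r 60.5 [(4.68, 6.4), (4.71, 10.1), (4.66, 7.1), (4.65, 10.0)]
```

Emit:
arm_command(
  commands=[0.4,0.4,0,0,0,0,0.8,0.7,0,0,0,0,1.2,1.0,0,0,0,0,1.7,1.2,0,0,0,0,1.7,1.2,0,0,0,0],
)

```text
t: 25.45
tool_pos: [646.9, -68.7, 183.0]
tcp_rot: [0.634, 0.773, -0.004, 0.001]
force: [-4.8, -5.0, 5.9]
gripper_width: 0.288
```

```bash
python3 rd.py h370
```

```text
25.55 [646.9 -68.7 183.1] [-5.3 -5.4  5.4] 0.28132307652977795
ang -19.8 r 60.2 [(4.66, 6.1), (4.69, 10.2), (4.65, 7.2), (4.65, 9.9)]
```

Emit:
arm_command(
  commands=[-0.9,-0.5,0,0,0,0,-1.7,-1.2,0,0,0,0,-2.4,-2.0,0,0,0,0,-2.9,-2.9,0,0,0,0,-3.2,-3.9,0,0,0,0,-3.4,-4.9,0,0,0,0,-3.4,-6.0,0,0,0,0,-3.2,-7.0,0,0,0,0,-2.8,-8.0,0,0,0,0,-2.3,-8.9,0,0,0,0,-1.6,-9.7,0,0,0,0,-0.8,-10.3,0,0,0,0],
)

```text
t: 27.05
tool_pos: [553.2, -96.6, 183.1]
tcp_rot: [0.634, 0.773, -0.0, 0.007]
force: [6.1, -7.0, -2.7]
gripper_width: 0.283
```

Emit:
arm_command(
  commands=[0.4,-0.3,0,0,0,0,0.9,-0.5,0,0,0,0,1.4,-0.7,0,0,0,0,1.9,-0.9,0,0,0,0,2.4,-1.0,0,0,0,0,2.9,-1.1,0,0,0,0,3.5,-1.1,0,0,0,0,4.0,-1.1,0,0,0,0,4.0,-1.1,0,0,0,0],
)

```text
t: 28.18
tool_pos: [531.7, -62.8, 183.0]
tcp_rot: [0.635, 0.773, -0.003, 0.005]
force: [-0.0, -9.9, 2.3]
gripper_width: 0.282
```

```bash
python3 rd.py k1
```

```text
28.275 [531.6 -62.6 183. ] [-0.3 -9.6  2.6] 0.28519190539267353
ang -166.3 r 60.4 [(9.75, 5.4), (9.78, 11.1), (12.25, 1.0), (17.07, 1.0)]
```

Emit:
arm_command(
  commands=[0.2,0,0,0,0,0,0.4,0,0,0,0,0,0.4,0,0,0,0,0],
)

```text
t: 28.65
tool_pos: [531.0, -59.9, 183.0]
tcp_rot: [0.635, 0.772, -0.003, 0.005]
force: [0.9, -11.2, 1.8]
gripper_width: 0.283
```

```bash
python3 rd.py k2
```

```text
28.75 [531.  -59.8 183.1] [  1.3 -11.4   2. ] 0.28272378340357257
ang -169.0 r 60.4 [(-0.29, 5.4), (10.18, 10.6), (7.35, 1.1), (16.59, 1.0)]
```

Emit:
arm_command(
  commands=[0.1,0,0,0,0,0,0.1,0,0,0,0,0],
)

```text
t: 29.0
tool_pos: [530.9, -59.4, 183.0]
tcp_rot: [0.635, 0.772, -0.004, 0.006]
force: [0.9, -11.9, 1.2]
gripper_width: 0.282
```

```bash
python3 rd.py k3
```

```text
29.1 [530.9 -59.4 183.1] [  1.4 -11.9   1.3] 0.28596611025545554
ang -169.4 r 60.4 [(10.23, 6.9), (10.24, 10.9), (17.6, 1.1), (16.6, 1.0)]
```

Emit:
arm_command(
  commands=[0.2,0,0,0,0,0,0.3,0,0,0,0,0,0.3,0,0,0,0,0],
)

```text
t: 29.48
tool_pos: [530.3, -55.1, 183.0]
tcp_rot: [0.635, 0.772, -0.003, 0.005]
force: [0.6, -11.2, 1.6]
gripper_width: 0.285
```

```bash
python3 rd.py k4
```

```text
29.575 [530.3 -55.1 183.1] [-0.1 -9.8  2. ] 0.28631408927952284
ang -173.5 r 60.4 [(10.44, 7.5), (10.43, 9.3), (17.31, 1.1), (16.64, 1.0)]
```

Run:
```python
import numpy as np
from scipy.optimize import curve_fit
a=np.array([164.5,168.3,171.6,176.6,181.7,189.6,196.5,203.1,209.2]);y=np.array([4.64,5.53,6.95,8.78,9.95,10.37,9.5,7.38,4.69])
b=np.array([193.7,191,190.6,186.5]);z=np.array([9.77,10.18,10.24,10.43])
def f1(x,c,h,w): u=np.clip((x-c)/w,-1,1); return 4.67+h*(0.5+0.5*np.cos(np.pi*u))
def f2(x,c,h,w): u=np.clip((x-c)/w,-1,1); return 4.67+h*np.cos(np.pi*u/2)
for f in(f1,f2):
    for X,Y in((a,y),(np.r_[a,b],np.r_[y,z])):
        p,_=curve_fit(f,X,Y,p0=[188,5.8,22]);print(p,(Y-f(X,*p)).round(2))
p=np.polyfit(np.r_[a[4:7],b],np.r_[y[4:7],z],2);print(-p[1]/2/p[0])
```

```text
[187.74459094   6.11670679  26.72634583] [-0.28 -0.19  0.2   0.26 -0.1  -0.34  0.19  0.36 -0.55]
[187.64759757   5.89726431  27.07671449] [-0.33 -0.25  0.18  0.32  0.06 -0.12  0.36  0.41 -0.57 -0.1  -0.17 -0.16
 -0.11]
[187.8176614    5.88182029  21.63030561] [-0.03 -0.04  0.03  0.07 -0.03 -0.13  0.08  0.09 -0.09]
[187.74835802   5.77214879  21.72468818] [-0.03 -0.09  0.02  0.11  0.05 -0.02  0.18  0.14 -0.09 -0.15 -0.1  -0.08
  0.01]
187.4234631592825
```

Emit:
arm_command(
  commands=[-0.3,0,0,0,0,0,-0.6,-0.1,0,0,0,0,-0.9,-0.1,0,0,0,0,-0.9,-0.1,0,0,0,0],
)

```text
t: 30.08
tool_pos: [530.4, -55.4, 182.9]
tcp_rot: [0.633, 0.775, 0.001, 0.0]
force: [-2.2, -0.8, 8.7]
gripper_width: 0.284
```

```bash
python3 rd.py k5
```

```text
30.175 [530.4 -55.4 182.9] [-2.3 -1.5  8.1] 0.28634656169970796
ang -173.2 r 60.3 [(10.44, 6.8), (10.42, 9.5), (7.2, 1.1), (16.63, 1.0)]
```

Emit:
arm_command(
  commands=[0,0,0,0,0,0,0,0,0,0,0,0,0,0,0,0,0,0,0,0,0,0,0,0,0,0,-2,0,0,0,0,0,-6,0,0,0,0,0,-10,0,0,0,0,0,-14,0,0,0,0,0,-14,0,0,0],
  fingers=6,
)

```text
t: 31.3
tool_pos: [532.1, -56.2, 324.9]
tcp_rot: [0.633, 0.774, 0.002, 0.003]
force: [-0.2, -1.0, 0.2]
gripper_width: 0.701
```

```bash
python3 rd.py k6; python3 rw.py k6
```

```text
31.4 [530.2 -55.5 321.1] [ 0.5 -0.2  0.2] 0.7002107805791289
ang -173.2 r 60.6 [(10.44, 7.7), (10.43, 9.8), (10.51, 9.7), (-1.16, 1.8)]
t 31.40 ang -173.2 r 60.6 [382.  27.] [(10.52, 59, 13.7), (10.49, 77, 16.9), (10.46, 98, 19.8)]
```

View pics/k6w.png

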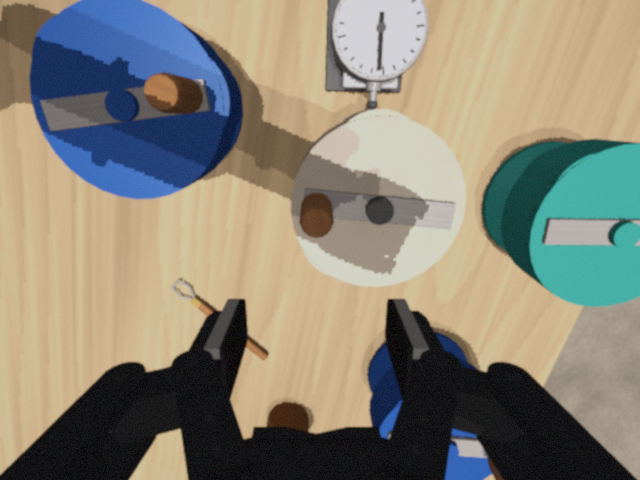

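View pics/k6.png

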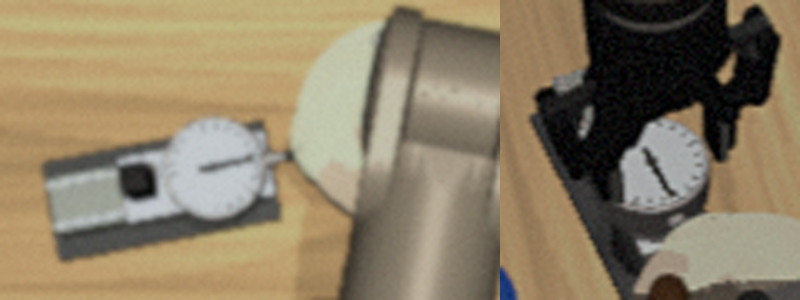

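View pics/k6t.png

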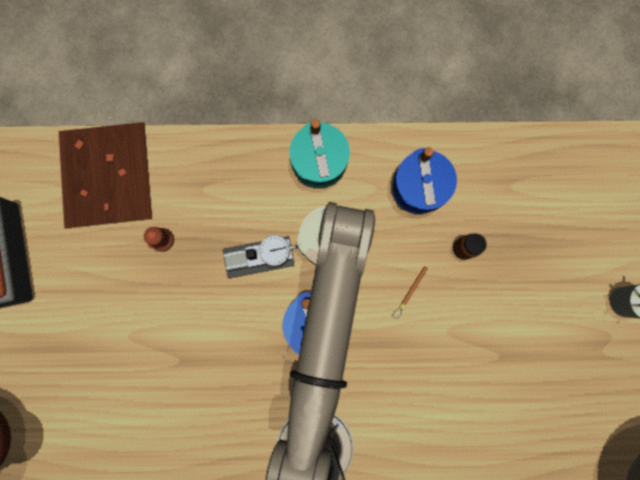

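The drum stayed where it was after release: the dial reads 10.4–10.5 mm in three views, which is the peak. The bystanders are where they were and the gripper is clear, so I'm handing in.

```bash
python3 -c "
from plant import manip
print(manip.sense()['t'],manip.sign_off())"
```

```text
the job is handed in; nothing more can be done
31.45 None
```

The drum is left with its high spot at the plunger and the indicator still pressed on. I handed in at 31.5 s, and no verdict was reported.

- **Indicator:** I slid the carriage up by its post until the plunger read about 4.7–4.8 mm on the plain rim. It still read the same after I let go.
- **Full turn:** I turned the drum counter-clockwise by the handle, about 365° in all, with readings every 4–20°. Two bulges showed:
  - The small one read about 7.3 mm at its highest reading, about 2.6 mm above the plain rim. I sampled it only every 10°.
  - The high spot read about 10.4 mm, about 5.8 mm above the plain rim. The plunger stayed well short of its 16 mm stop.
- **Final position:** I turned back to the high spot, took the force off the handle, opened the fingers and lifted clear.

**Last checks:** After release the dial read 10.43 mm (top), 10.51 mm (scene) and 10.49 mm (wrist), which is the highest value seen. The handle sits at about 186.8°. Fits to the readings put the peak at 187.4–187.8°, so it is within about 1° of the top. In the last top picture the jar, head study and loop tool are where they were at the start.

**Readings that disagreed:** When the arm blocked the dial in one camera, that reading was meaningless and I used another view. For the falling side of the small bulge both fixed cameras were partly blocked, so one reading there was judged by eye.

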